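Park the hanging radio shell over its drying tray without swing

TASK

The freshly lacquered radio shell hangs from a trolley on the overhead rail, with one end propped on the jar. Take the trolley by its grip tab, draw the shell off the jar and along the rail, park it centred over the drying tray and take the swing out of it by working the trolley, so that it hangs practically level and still there for a good five seconds; then let go and leave it hanging. Do not touch the tacky shell itself, it must never swing wildly, and the jar stays standing where it is, as does everything else on the bench.

Things in the scene. Friction and masses are not known exactly. Their poses are not given: they have to be found in the camera images.
- rail: Overhead rail: a level steel bar 16 mm in diameter and 840 mm long, its axis 247 mm above the bench, on two posts 410 mm either side of its middle. Origin on the bench under the middle of the bar; y axis along the bar, from the jar's side towards the tray's side; z up. Fixed; its place and yaw (up to about 0.12 rad) differ from run to run.
- trolley_grip (a point): Centre of the upright black grip tab on the trolley, 290 mm above the bench, straight above the rail's axis and the shell's pivot. The tab is 22 mm across the rail, 28 mm along it and stands 52 mm above the trolley's flat top (36 x 70 mm). Axes as the rail's.
- trolley (a joint): Place of the trolley along the rail in m: 0 at the rail's middle, growing towards the tray (+y of the rail), from -0.20 to 0.24. The trolley (0.35 kg, with a steel fork down to the pivot) slides with about 0.8 N friction and 1.5 N s/m drag and stays where it is left.
- shell: White plastic radio shell, 70 mm across the rail, 300 mm along it, 90 mm high, about 0.6 kg, hung in the trolley's fork by a free pivot 3.5 mm above the middle of its sides; swinging only about the line across the rail. Origin at the middle of the pivot line, 135 mm above the bench; axes as the rail's when hanging level, as it does at rest. Starts tilted about 0.38 rad, its jar-side (-y) end up.
- shell_pivot (a point): The same pivot point. Centre of mass about 7.5 mm below it, moment of inertia about it 0.0075 kg m2: swing period 2.6 s nominal (2.3 to 2.9 s, the battery pack inside varies); a swing left alone takes about a minute to fall to a third. tilt'' = -w^2 (tilt - a/g), w = 2.45 rad/s, g = 9.81, a = trolley acceleration towards +y, tilt positive with the -y end up.
- shell_edge (a point): Middle of the lower edge of the shell's jar-side end, 150 mm along -y and 48.5 mm below the pivot in the shell's frame. At the start the shell's underside lies on the rim of the jar's cap some 35 mm in from this edge; as the trolley moves towards the tray it slides over the rim and, after 25 to 40 mm, slips off at a tilt of 0.30 rad and begins to swing.
- jar: Empty glass jar with its twist cap on, 90 mm in diameter, cap 78 mm in diameter, about 133 mm tall, 0.4 kg, standing loose on the bench under the rail. Origin at the centre of its underside.
- tray: Shallow aluminium drying tray under the rail, 150 mm across the rail, 350 mm along it, 22 mm high, fixed to the bench. Origin at the centre of its underside; axes as the rail's. Its centre lies 50 to 130 mm on the tray's side of the rail's middle.
- pump: Bystander: black desoldering pump lying on the bench, about 230 mm long, 22 mm thick. Origin on the bench under its barrel.
- screwdriver: Bystander: green screwdriver lying on the bench beyond the rail.
- spool: Bystander: spool of solder, 70 mm in diameter, 46 mm high, beyond the rail. Origin at the centre of its underside.
- meter: Bystander: yellow handheld meter, 150 x 75 x 35 mm, lying on the bench. Origin at the centre of its underside.
Mind the look-alikes: they are no part of the job. Of the things that look like the jar, the middle-sized one is meant.

How it is judged:
By the outcome, as a careful person would: the job done as asked, in the order asked, and still so for the second after the job is handed in, with the robot touching nothing.
It also fails if it takes over 62 s, if anything falls off the work surface, if the arm or the gripper's body presses on something with over 40 N, if the wrist force passes 120 N, or if a joint passes its speed limit or range.

ROBOT

A 6-joint arm with a two-finger parallel gripper is mounted at the origin on the work surface. World frame = base frame: x ahead of the robot, y to its left, z up, the work surface at z = 0. Lengths are in m, angles in degrees, forces in N, time in s.
With the tool pointing down it reaches from about 0.3 to 0.75 m from the base axis. Payload 8.5 kg.
Tool frame: the origin (TCP) lies at the very end of the fingers, on their centre line; the grasp point (between the pads) lies grip_point_offset behind it (grip_point_offset is the distance from the TCP to the grasp point, in m); z points along the fingers, x is the direction in which the jaws open and shut, and the axes are right-handed (so a half turn about z gives the same grasp; the last joint's range is limited). The gripper opens to 85 mm and grips with 20 to 120 N. Pads are 22 mm wide; open, the fingers measure 114 mm over their backs; the gripper's body (76 mm by 85 mm) begins 54 mm behind the grasp point. The pads swing forward as they close: fully open they stand 13 mm farther back than shut.
Start: joints at [-86.534, 21.807, 74.336, -0, 83.858, -12.336], TCP at [0.15, -0.529, 0.193] pointing down, gripper open.
Joint ranges: [-178.18, 178.18], [-50.72, 133.34], [12.68, 142.11], [-81.47, 261.47], [9.98, 163.14], [-165.26, 165.26]. Speed limits (degrees/s): [136.94, 136.94, 180, 180, 180, 180].

INTERFACE

Orientations are given as a 3x3 rotation matrix whose columns are the frame's x, y, z axes.
In Python, from rig import observe, get_image, close_job, grip_point_offset gives the robot as it stands.
- The arm moves only by the shell command python3 -m inch 'ROWS' [FORCE]. ROWS is a JSON object of lists of equal length, an entry for each row: "jaw": the opening, from 0 (shut) to 1 (fully open); "offset": the shift along the tool's x, y, z scaled (see below), a list of three; "roll": the turn about the tool's z scaled (see below). A call has 1 to 20 rows; each row is the pose to reach, as a shift and turn from the pose measured when the call began, along the tool's axes at that moment, turning the shorter way round; what a row does not reach only later rows make up. The controller multiplies each number of a shift by 250 mm and each number of a turn by 180 degrees. A row lasts 1/12 s, in which the tool goes at most 41.7 mm and 7.16 degrees, less where a joint would pass 70% of its speed; a pose out of reach is approached as far as the arm can. A call with a number of a shift or a turn outside -1 to 1 is refused whole. A call with a gripper value outside its range is refused whole. The fingers move at their own pace and stop on an object; FORCE is the grip in N (left out, the last holds). Time passes only in rows, so rows that repeat a pose let the fingers close. It gives the time, the measured TCP pose, the force and the opening at its end, in the units of the state.
- observe(): the state, without advancing time (a new reading comes with each control period).
- get_image(name): name is "side" or "top" or "wrist"; returns a dict with "img" (400x640x3 uint8, red, green, blue), "vfov" (degrees; the focal length in pixels is half the picture's height over the tangent of half this angle, whatever the lens; pixels are square), "cx", "cy" (the principal point, pixels), "position" and "rotation" of the camera in the world; the wrist camera has in their place "hand_eye" (4x4, takes a point from camera to tool coordinates, whose origin is the TCP and whose axes are the tool frame's). Camera axes: x right, y down, z forward; pixel columns grow to the right and rows downward; lengths in m; the calibration is good to about 2 mm. The wrist camera is an equidistant fisheye: a pixel r from the principal point sees the ray r / f radians off the axis. A picture is of the moment at which its call begins: read the wrist's pose just before it. There is no depth.
- close_job(): hands the job in, once; it reports no verdict.
The state is a dict: "time_s": time; "q": joint angles; "qvel": joint speeds; "joint_efforts": joint torques, N m; "position": TCP position; "tool_rot": TCP orientation; "ft_force": force on the tool from outside, world axes, zero at the start; "wrist_torque": the same for the moment, N m; "grip_width": finger opening in m.
Only numpy, scipy, OpenCV 4.12 (cv2) and the standard library are available. Lean on these libraries where they do the work, as an engineer would, in place of code of your own. Each camera call takes 0.05 s, during which the arm holds its last target. There are 200 camera calls.

## Working session

There is one attempt and no reset: what is moved stays moved. The work goes in short steps, Python scripts to look and compute and a shell command to move; the robot and the scene stay as the last step left them, time stands still between calls to the robot, and variables do not carry over. Pictures are saved under pics/ and viewed, about 8 in all and at most 12, crops included, and the job is handed in when it is done.

```bash
ls; mkdir -p pics
cat > h.py <<'E'
import numpy as np, cv2, sys
from rig import observe, get_image, close_job, grip_point_offset
def snap(n,f):
    d=get_image(n); cv2.imwrite(f'pics/{f}.png',d['img'][:,:,::-1]); return d
def ray(d,u,v):
    f=200/np.tan(np.radians(d['vfov'])/2); R=np.array(d['rotation']);r=R@np.array([(u-d['cx'])/f,(v-d['cy'])/f,1]); return np.array(d['position']),r
def plane(d,u,v,z):
    p,r=ray(d,u,v); return p+r*(z-p[2])/r[2]
def proj(d,P):
    f=200/np.tan(np.radians(d['vfov'])/2); c=np.array(d['rotation']).T@(np.array(P)-np.array(d['position'])); return c[0]/c[2]*f+d['cx'],c[1]/c[2]*f+d['cy']
E
python3 - <<'E'
from h import *
import pickle
D={n:snap(n,n+'0') for n in('top','side')}
pickle.dump(D,open('d0.pkl','wb'))
for d in D.values(): print({k:v for k,v in d.items() if k!='img'})
print(observe(),grip_point_offset)
E
```

```text
pics
{'vfov': 43.602214476619274, 'cx': 327.28160222212654, 'cy': 196.69640145597236, 'position': array([ 0.3228846 , -0.12184925,  1.76940062]), 'rotation': array([[ 0.02299928, -0.98752647,  0.15576423],
       [-0.99971165, -0.02379357, -0.00323651],
       [ 0.00690233, -0.15564488, -0.98778896]])}
{'vfov': 43.51414861397882, 'cx': 318.1652659023564, 'cy': 195.83655282011637, 'position': array([1.08062022, 0.24376142, 1.2832594 ]), 'rotation': array([[-0.59592442,  0.69186505, -0.40767246],
       [ 0.80292703,  0.52188489, -0.28800059],
       [ 0.01350056, -0.49895782, -0.86652111]])}
{'time_s': 0.1, 'q': array([-8.65337889e+01,  2.18375628e+01,  7.43810379e+01,  2.59573197e-03,
        8.38580751e+01, -1.23360954e+01]), 'qvel': array([-0.09580582, -0.14102363, -0.1950186 , -0.0070979 , -0.05462401,
       -0.09464292]), 'joint_efforts': array([ 3.52261879e-03, -4.49215293e+01, -2.31655866e+01, -2.03866357e-04,
        3.67319924e-03, -8.00607324e-06]), 'position': array([ 0.1497636 , -0.52888461,  0.19276581]), 'tool_rot': array([[ 2.72314265e-01, -9.62208366e-01, -3.59485245e-05],
       [-9.62207492e-01, -2.72314067e-01,  1.33851991e-03],
       [-1.29772435e-03, -3.29908127e-04, -9.99999104e-01]]), 'ft_force': array([-0.32963331, -0.04204445, -0.4648382 ]), 'wrist_torque': array([-0.04545426,  0.04298249,  0.00433618]), 'grip_width': 0.08522205754871498} 0.0187
```

View pics/top0.png

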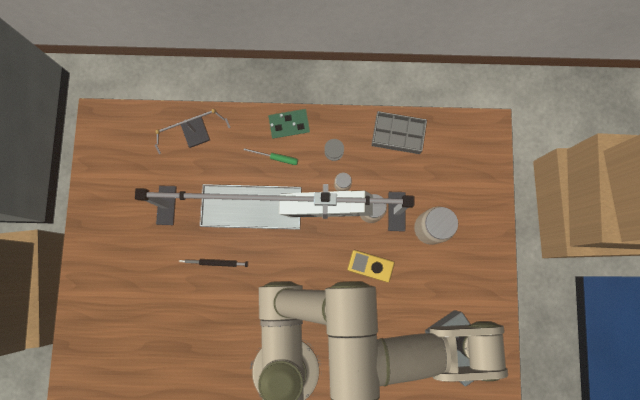

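View pics/side0.png

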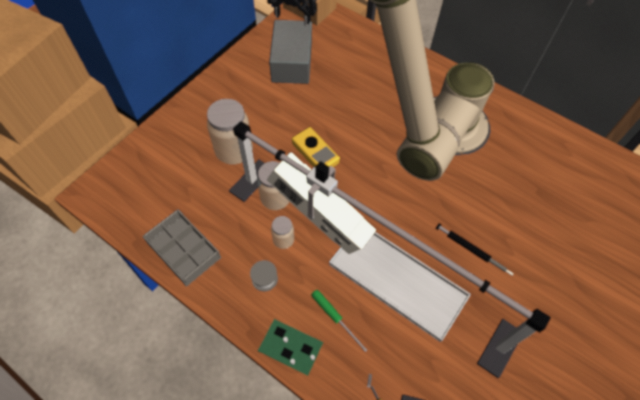

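Top view: the rail runs from (141,195) to (408,201), the tab is near (325,197), and the tray is near (250,207). There are three jar look-alikes: large at (437,225), middle at (372,207) under the shell's end, and small at (343,181). The middle-sized one holding up the shell fits. Next I'll measure and check an enlarged crop.

Run:
```python
from h import *
import pickle
D=pickle.load(open('d0.pkl','rb'))
t,s=D['top'],D['side']
a=cv2.resize(t['img'][150:255,310:460],None,fx=5,fy=5,interpolation=2)[:290]
a=cv2.resize(t['img'][170:240,300:460],None,fx=5,fy=4.1,interpolation=2)
b=cv2.resize(s['img'][110:220,220:400],None,fx=2.7,fy=2.7,interpolation=2)
o=np.zeros((590,800,3),np.uint8); o[:a.shape[0],:a.shape[1]]=a; o[291:291+b.shape[0],:b.shape[1]]=b
cv2.imwrite('pics/crop.png',o[:,:,::-1])
def blobs(d,box,thr=60):
    x0,y0,x1,y1=box; g=d['img'].max(2)[y0:y1,x0:x1]
    n,l,st,c=cv2.connectedComponentsWithStats((g<thr).astype(np.uint8))
    return [(st[i,4],st[i,:4]+[x0,y0,0,0],c[i]+[x0,y0]) for i in range(1,n) if st[i,4]>8]
print('top');[print(b) for b in blobs(t,(125,180,430,215))]
print('side');[print(b) for b in blobs(s,(220,110,560,340))]
# tray corners
g=t['img'];
for n,z in(('top',.022),):
    hsv=cv2.cvtColor(g,cv2.COLOR_RGB2HSV); m=((hsv[:,:,1]<40)&(hsv[:,:,2]>120)).astype(np.uint8); m[:,:190]=0;m[:,282:]=0;m[:175]=0;m[240:]=0
    ys,xs=np.nonzero(m); print(xs.min(),xs.max(),ys.min(),ys.max())
```

```text
top
(np.int32(122), array([135, 189,  14,  11]), array([140.83606557, 194.19672131]))
(np.int32(27), array([180, 192,   5,   8]), array([181.37037037, 195.33333333]))
(np.int32(56), array([321, 193,   8,   9]), array([324.55357143, 196.89285714]))
(np.int32(20), array([366, 197,   3,   8]), array([366.95, 200.6 ]))
(np.int32(107), array([402, 196,  11,  11]), array([407.18691589, 201.1588785 ]))
side
(np.int32(12), array([554, 110,   6,   3]), array([557.16666667, 110.66666667]))
(np.int32(179), array([234, 122,  16,  18]), array([240.82681564, 130.30726257]))
(np.int32(39), array([407, 132,  12,  11]), array([410.58974359, 138.97435897]))
(np.int32(78), array([306, 138,  10,   9]), array([310.69230769, 141.83333333]))
(np.int32(703), array([399, 147,  39,  32]), array([416.09103841, 163.31009957]))
(np.int32(38), array([276, 151,   8,   9]), array([278.60526316, 154.55263158]))
(np.int32(183), array([316, 162,  13,  20]), array([321.46994536, 171.48087432]))
(np.int32(216), array([275, 180,  27,  24]), array([287.72222222, 191.68981481]))
(np.int32(38), array([231, 191,  13,   9]), array([238.07894737, 194.52631579]))
(np.int32(32), array([324, 221,  24,  22]), array([334.8125, 230.75  ]))
(np.int32(296), array([448, 232,  43,  29]), array([468.875     , 246.07432432]))
(np.int32(52), array([480, 281,   9,  11]), array([484.23076923, 286.19230769]))
(np.int32(329), array([524, 310,  26,  22]), array([537.41641337, 320.58358663]))
(np.int32(249), array([492, 321,  28,  19]), array([503.3935743 , 331.55823293]))
(np.int32(84), array([274, 327,  12,  10]), array([279.55952381, 331.55952381]))
190 281 184 228
```

View pics/crop.png

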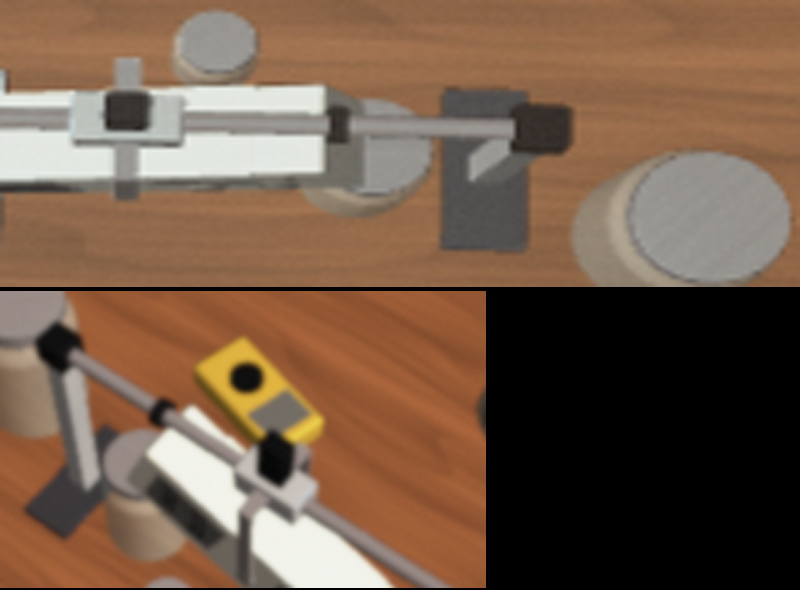

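The crop shows the middle jar at about (372,150) in crop pixels, under the raised end of the shell, so the choice holds. The tab sits on the trolley plate.

Run:
```python
from h import *
import pickle
D=pickle.load(open('d0.pkl','rb'))
t,s=D['top'],D['side']
def tri(a,b):
    p,r=ray(t,*a);q,u=ray(s,*b); r/=np.linalg.norm(r);u/=np.linalg.norm(u)
    k=np.linalg.lstsq(np.c_[r,-u],q-p,rcond=None)[0]; A=p+r*k[0];B=q+u*k[1]; return (A+B)/2,np.linalg.norm(A-B)
L=tri((140.84,194.2),(537.4,320.6));R=tri((407.19,201.16),(240.8,130.3))
print('caps',L,R,np.linalg.norm(L[0]-R[0]))
cl=tri((181.4,195.3),(484.2,286.2));cr=tri((367,200.6),(278.6,154.55));print('collars',cl,cr)
T=tri((324.55,196.9),(321.47,171.5));print('tab',T)
print('tab at top z=.316 plane', plane(t,324.5,196.9,.31))
m=(L[0]+R[0])/2; u=(L[0]-R[0])[:2];u/=np.linalg.norm(u);n=np.array([u[1],-u[0]]);print('mid',m,'u',u,'yaw',np.degrees(np.arctan2(-u[0],u[1])))
print('tab along/across',(T[0][:2]-m[:2])@u,(T[0][:2]-m[:2])@n)
# tray top edge
g=t['img'].astype(int)
for row in (189,222,225): print(row,[(x,*g[row,x]) for x in list(range(198,206))+list(range(294,306))])
# side tray contour
hsv=cv2.cvtColor(s['img'],cv2.COLOR_RGB2HSV); k=((hsv[:,:,1]<45)&(hsv[:,:,2]>110)).astype(np.uint8);k[:225]=0;k[:,:325]=0
n_,l,st,c=cv2.connectedComponentsWithStats(k);
for i in range(1,n_):
    if st[i,4]>300:
        cs,_=cv2.findContours((l==i).astype(np.uint8),0,1);h=cv2.convexHull(cs[0]);pts=cv2.approxPolyDP(h,4,True)[:,0];print(st[i])
        for p in pts:
            P=plane(s,*p,.022);print(p,P,(P[:2]-m[:2])@u,(P[:2]-m[:2])@n)
for p in ((201.5,185),(201,226)):
    P=plane(t,*p,.022);print('top',p,P,(P[:2]-m[:2])@u,(P[:2]-m[:2])@n)
```

```text
caps (array([0.55730668, 0.44763728, 0.24454491]), np.float64(0.0002165003485396546)) (array([ 0.555851  , -0.37462745,  0.2464933 ]), np.float64(0.0028506198184187815)) 0.8222683295590147
collars (array([0.55679461, 0.32251725, 0.24517841]), np.float64(0.00021005584383375475)) (array([ 0.55490879, -0.25086714,  0.24406033]), np.float64(0.002766346556638011))
tab (array([ 0.55553926, -0.11896568,  0.29035387]), np.float64(0.0009860225023518225))
tab at top z=.316 plane [ 0.55221042 -0.11842886  0.31      ]
mid [0.55657884 0.03650492 0.24551911] u [0.00177033 0.99999843] yaw -0.10143222620722832
tab along/across -0.15547219199822318 -0.0007643437127273477
189 [(198, np.int64(141), np.int64(102), np.int64(72)), (199, np.int64(141), np.int64(99), np.int64(70)), (200, np.int64(143), np.int64(102), np.int64(72)), (201, np.int64(147), np.int64(114), np.int64(90)), (202, np.int64(157), np.int64(145), np.int64(131)), (203, np.int64(117), np.int64(114), np.int64(110)), (204, np.int64(130), np.int64(131), np.int64(127)), (205, np.int64(188), np.int64(193), np.int64(187)), (294, np.int64(183), 
[... 2805 characters left out ...]
0.00375437 0.022     ] -0.03289552806869694 -0.08186458476475768
[469 294] [0.48753675 0.31719478 0.022     ] 0.2805671935495176 -0.06953889453851107
[441 339] [0.63406978 0.31637794 0.022     ] 0.28000976538654904 0.07699535010366892
[330 263] [ 0.63587846 -0.02535641  0.022     ] -0.06172084688082829 0.07940900399746748
[386 225  97  61 475]
[386 225] [0.44828217 0.03357203 0.022     ] -0.0031246062516410785 -0.10829130567889417
[482 283] [0.43973774 0.33052871 0.022     ] 0.2938164813989139 -0.11736143333644844
top (201.5, 185) [0.62965355 0.31914093 0.022     ] 0.2827649345390032 0.0725742310624956
top (201, 226) [0.4840026  0.31183745 0.022     ] 0.27520361971531165 -0.07306355551248594
```

```bash
python3 -m inch '{"jaw":[1,1,1,1,1,1,1,1,1,1,1,1,1,1],"offset":[[0,0,-0.8],[0,0,-0.8],[0,0,-0.8],[0,0,-0.8],[0,0,-0.8],[-0.57,-1,-0.8],[-0.57,-1,-0.8],[-0.57,-1,-0.8],[-0.57,-1,-0.8],[-0.57,-1,-0.8],[-0.57,-1,-0.8],[-0.57,-1,-0.8],[-0.57,-1,-0.8],[-0.57,-1,-0.8]],"roll":[0,-0.412,-0.412,-0.412,-0.412,-0.412,-0.412,-0.412,-0.412,-0.412,-0.412,-0.412,-0.412,-0.412]}' 40
python3 - <<'E'
from h import *
o=observe();p=o['position'];R=o['tool_rot'];print(o['time_s'],p,R,o['q'])
print('to above tab',R.T@(np.array([.5557,-.1188,.335])-p)/.25, np.degrees(np.arctan2(R[1,0],R[0,0])))
E
```

```text
time_s: 1.27
position: [0.3525, -0.3226, 0.393]
tool_rot: [[1.0, 0.003, -0.0], [0.003, -1.0, 0.001], [-0.0, -0.001, -1.0]]
ft_force: [-0.4, -0.3, 0.2]
grip_width: 0.0854
1.2667 [ 0.35245411 -0.32262762  0.39301098] [[ 9.99996405e-01  2.67147121e-03 -2.32681910e-04]
 [ 2.67177919e-03 -9.99995542e-01  1.33354033e-03]
 [-2.29118358e-04 -1.33415721e-03 -9.99999084e-01]] [-5.67253491e+01  1.06373376e+01  5.82079425e+01  3.30142256e-02
  1.11225911e+02 -5.68664886e+01]
to above tab [ 0.81521213 -0.81282539  0.2329418 ] 0.15308185763692891
```

```bash
python3 -m inch '{"jaw":[1,1,1,1,1,1,1,1,1,1,1],"offset":[[0.815,-0.813,0],[0.815,-0.813,0],[0.815,-0.813,0],[0.815,-0.813,0],[0.815,-0.813,0],[0.815,-0.813,0],[0.815,-0.813,0.16],[0.815,-0.813,0.19],[0.815,-0.813,0.19],[0.815,-0.813,0.19],[0.815,-0.813,0.19]],"roll":[0,0,0,0,0,0,0,0,0,0,0]}' 40
python3 - <<'E'
from h import *
import pickle
o=observe();d=snap('wrist','w1');print(o['position'],d['vfov'],d['cx'],d['cy'],d['hand_eye'])
s=snap('side','s1');pickle.dump((o,d,s),open('d1.pkl','wb'))
cv2.imwrite('pics/v1.png',np.hstack([cv2.resize(d['img'],(400,250)),s['img'][100:350,200:600]])[:,:,::-1])
E
```

```text
time_s: 2.18
position: [0.5553, -0.1204, 0.3471]
tool_rot: [[1.0, 0.0, 0.001], [0.0, -1.0, 0.0], [0.001, -0.0, -1.0]]
ft_force: [0.1, -0.6, 1.1]
grip_width: 0.0854
[ 0.55529624 -0.12042611  0.34713085] 65.70646984690485 317.2670401046839 199.19978117925575 [[ 9.99998991e-01  1.32677088e-03  5.07525334e-04  9.32055299e-04]
 [-1.41260784e-03  9.66466574e-01  2.56788562e-01 -6.52758393e-02]
 [-1.49806684e-04 -2.56789020e-01  9.66467473e-01 -1.80219129e-01]
 [ 0.00000000e+00  0.00000000e+00  0.00000000e+00  1.00000000e+00]]
```

View pics/v1.png

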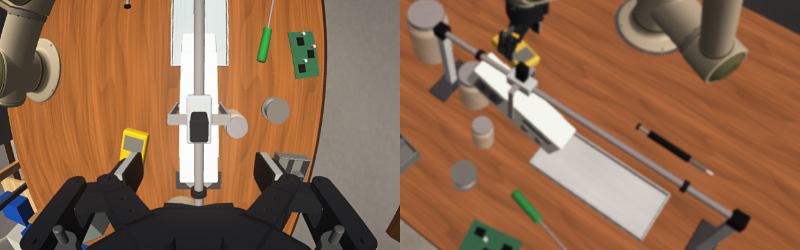

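The wrist view shows the tab between the open fingers, at half-size (199,125). The side view shows the gripper above the tab at (520,72). I'll check the lateral offset.

```bash
cat >> h.py <<'E'
def wray(o,d,u,v):
    f=200/np.tan(np.radians(d['vfov'])/2); a=np.array([u-d['cx'],v-d['cy']]); r=np.linalg.norm(a); th=r/f
    c=np.r_[a/max(r,1e-9)*np.sin(th),np.cos(th)]; H=np.array(d['hand_eye']);R=np.array(o['tool_rot'])
    return np.array(o['position'])+R@H[:3,3], R@H[:3,:3]@c
E
python3 - <<'E'
from h import *
import pickle
o,d,s=pickle.load(open('d1.pkl','rb'))
def w(u,v,z):
    p,r=wray(o,d,u,v); return p+r*(z-p[2])/r[2]
g=d['img'].max(2); m=(g<75).astype(np.uint8); m[:150]=0;m[240:]=0;m[:,:285]=0;m[:,345:]=0
n,l,st,c=cv2.connectedComponentsWithStats(m)
for i in range(1,n):
    if st[i,4]>60:
        x,y,ww,h,_=st[i];print(st[i],c[i])
        print([w(*p,.316).round(4) for p in((x,y+h/2),(x+ww,y+h/2),(x+ww/2,y),(x+ww/2,y+h))])
# rail edges at rows 60, 140 
gg=cv2.cvtColor(d['img'],cv2.COLOR_RGB2GRAY)
for r in (90,130,150): print(r,gg[r,300:335])
E
```

```text
[ 304  179   29   48 1309] [318.28265852 203.00763942]
[array([ 0.547 , -0.1141,  0.316 ]), array([ 0.5675, -0.1141,  0.316 ]), array([ 0.5572, -0.0968,  0.316 ]), array([ 0.5573, -0.1322,  0.316 ])]
90 [252 252 252 252 252 252 252 253 255 247 165 145 166 172 177 179 181 183
 184 184 180 172 168 161 154 137 113 183 254 255 252 252 252 252 252]
130 [252 252 252 252 252 252 252 253 255 236 157 150 168 173 176 181 183 184
 185 185 180 175 169 162 154 132 124 249 255 253 252 252 252 252 252]
150 [251 240 242 235 231 231 231 232 233 189 148 147 165 172 176 178 180 183
 181 181 179 172 166 158 151 128 110 194 236 233 232 231 232 232 239]
```

```bash
python3 -m inch '{"jaw":[1,1,1,1,0.5,0.3,0,0,0,0,0,0],"offset":[[0.006,-0.008,0.1],[0.006,-0.008,0.2],[0.006,-0.008,0.302],[0.006,-0.008,0.302],[0.006,-0.008,0.302],[0.006,-0.008,0.302],[0.006,-0.008,0.302],[0.006,-0.008,0.302],[0.006,-0.008,0.302],[0.006,-0.008,0.302],[0.006,-0.008,0.302],[0.006,-0.008,0.302]],"roll":[0,0,0,0,0,0,0,0,0,0,0,0]}' 60
cat >> h.py <<'E'
# tilt: front top edge of shell in side view, cast on vertical plane x = RX+0.035
RX=.557
def tilt(s):
    hsv=cv2.cvtColor(s['img'],cv2.COLOR_RGB2HSV)
    return hsv
E
python3 - <<'E'
from h import *
import pickle
o=observe();print(o['time_s'],o['position'],o['ft_force'],o['grip_width'])
s=snap('side','s2');pickle.dump((o,s),open('d2.pkl','wb'))
# where the four top shell corners would project: white mask
hsv=cv2.cvtColor(s['img'],cv2.COLOR_RGB2HSV)
a=cv2.resize(s['img'][140:260,260:390],None,fx=5,fy=5,interpolation=0)[:,:,::-1]
cv2.imwrite('pics/s2c.png',a)
E
```

```text
time_s: 3.28
position: [0.5562, -0.1184, 0.2732]
tool_rot: [[1.0, 0.0, 0.002], [0.0, -1.0, -0.001], [0.002, 0.001, -1.0]]
ft_force: [-5.9, 0.3, 5.9]
grip_width: 0.0199
3.2833 [ 0.55620635 -0.11844224  0.27321688] [-5.86413362  0.31138506  5.92402691] 0.019948134659387124
```

View pics/s2c.png

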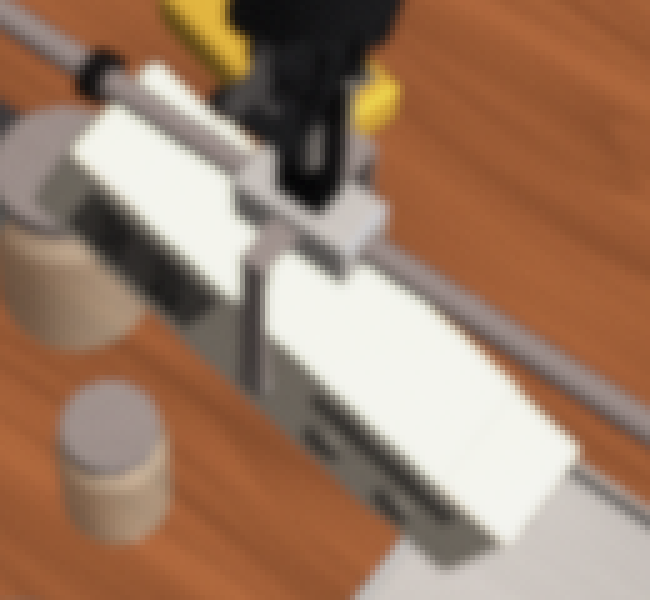

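Gripped at 20 mm width, and nothing else is touched. The crop shows the front top edge of the white shell running from (75,155) to (505,545). I'll use that edge as the tilt gauge.

```bash
cat >> h.py <<'E'
def tilt(s):
    m=(s['img'].min(2)>222).astype(np.uint8)
    n,l,st,c=cv2.connectedComponentsWithStats(m); k=1+np.argmax(st[1:,4])
    big=np.isin(l,[i for i in range(1,n) if st[i,4]>80 and np.hypot(*(c[i]-c[k]))<90]); 
    g=s['img'].min(2).astype(float); cols=np.nonzero(big.any(0))[0]; P=[]
    for x in cols[3:-3]:
        y=np.nonzero(big[:,x])[0].max()
        if g[y+1,x]<g[y,x]: P.append((x,y+min(1.,(g[y,x]-222)/(g[y,x]-g[y+1,x]))))
    P=np.array(P,np.float32)
    for _ in range(4):
        vx,vy,x0,y0=cv2.fitLine(P,cv2.DIST_HUBER,0,.01,.01).ravel(); r=(P[:,0]-x0)*vy-(P[:,1]-y0)*vx
        if (abs(r)<1).all(): break
        P=P[abs(r)<max(1,np.percentile(abs(r),70))]
    def hit(x,y):
        p,d=ray(s,x,y); return p+d*(RX+.035-p[0])/d[0]
    xa,xb=P[:,0].min(),P[:,0].max(); A=hit(xa,y0+(xa-x0)*vy/vx);B=hit(xb,y0+(xb-x0)*vy/vx)
    if A[1]>B[1]:A,B=B,A
    t=np.arctan2(A[2]-B[2],B[1]-A[1]); 
    return t,A,B,len(P)
def look(k=''):
    o=observe(); s=get_image('side'); t,A,B,n=tilt(s); print(k,'t=%.3f tilt=%.4f y=%.4f A=%s B=%s n=%d fx=%.1f'%(o['time_s'],t,o['position'][1],A.round(3),B.round(3),n,o['ft_force'][0])); return o['time_s'],t
E
python3 - <<'E'
from h import *
import pickle
for f in ('d1.pkl','d2.pkl'):
    print(tilt(pickle.load(open(f,'rb'))[-1]))
E
```

```text
(np.float64(0.38874763177621197), array([ 0.592     , -0.22249222,  0.22974272]), array([0.592     , 0.03512108, 0.12422645]), 76)
(np.float64(0.38760156619153857), array([ 0.592     , -0.222464  ,  0.23014898]), array([0.592     , 0.03503676, 0.12502327]), 76)
```

```bash
python3 -m inch '{"jaw":[0,0,0,0,0,0,0,0,0,0,0,0,0,0],"offset":[[-0.003,-0.02,-0.003],[-0.003,-0.05,-0.003],[-0.003,-0.083,-0.003],[-0.003,-0.117,-0.003],[-0.003,-0.15,-0.003],[-0.003,-0.183,-0.003],[-0.003,-0.217,-0.003],[-0.003,-0.25,-0.003],[-0.003,-0.283,-0.003],[-0.003,-0.317,-0.003],[-0.003,-0.35,-0.003],[-0.003,-0.383,-0.003],[-0.003,-0.417,-0.003],[-0.003,-0.44,-0.003]],"roll":[0,0,0,0,0,0,0,0,0,0,0,0,0,0]}' 60 | grep -E 'pos|force'
L="from h import *
look()"
H='{"jaw":[0,0],"offset":[[0,0,0],[0,0,0]],"roll":[0,0]}'
python3 -c "$L"
python3 -m inch '{"jaw":[0,0],"offset":[[0,0,0],[0,0,0]],"roll":[0,0]}' >/dev/null; python3 -c "$L"
python3 -m inch '{"jaw":[0,0],"offset":[[0,0,0],[0,0,0]],"roll":[0,0]}' >/dev/null; python3 -c "$L"
python3 -m inch '{"jaw":[0,0],"offset":[[0,0,0],[0,0,0]],"roll":[0,0]}' >/dev/null; python3 -c "$L"
```

```text
position: [0.5562, -0.0076, 0.2734]
ft_force: [5.8, -1.1, -6.5]
 t=4.717 tilt=-1.5094 y=-0.0060 A=[0.592 0.149 0.167] B=[0.592 0.153 0.242] n=8 fx=2.4
 t=4.933 tilt=-1.4963 y=-0.0063 A=[0.592 0.15  0.162] B=[0.592 0.156 0.243] n=9 fx=2.1
 t=5.150 tilt=-1.4963 y=-0.0063 A=[0.592 0.15  0.162] B=[0.592 0.155 0.233] n=8 fx=2.7Traceback (most recent call last):
  File "<string>", line 2, in <module>
    look()
    ~~~~^^
  File "h.py", line 40, in look
    o=observe(); s=get_image('side'); t,A,B,n=tilt(s); print(k,'t=%.3f tilt=%.4f y=%.4f A=%s B=%s n=%d fx=%.1f'%(o['time_s'],t,o['position'][1],A.round(3),B.round(3),n,o['ft_force'][0])); return o['time_s'],t
                                              ~~~~^^^
  File "h.py", line 30, in tilt
    vx,vy,x0,y0=cv2.fitLine(P,cv2.DIST_HUBER,0,.01,.01).ravel(); r=(P[:,0]-x0)*vy-(P[:,1]-y0)*vx
                ~~~~~~~~~~~^^^^^^^^^^^^^^^^^^^^^^^^^^^^
cv2.error: OpenCV(4.12.0) /io/opencv/modules/imgproc/src/linefit.cpp:618: error: (-215:Assertion failed) npoints2 >= 0 || npoints3 >= 0 in function 'fitLine'
```

Run:
```python
from h import *
import pickle
o=observe();s=snap('side','s3');pickle.dump((o,s),open('d3.pkl','wb'));print(o['time_s'])
cv2.imwrite('pics/s3c.png',cv2.resize(s['img'][130:280,270:450],None,fx=4,fy=4,interpolation=0)[:,:,::-1])
print(s['img'].min(2)[150:260:4,330])
```

```text
5.2
[ 85 102  92  75  58  52  49  50  66 135  81 136 172 172 173 172 172 170
  95  47  39  58  57  55  56  58  53  78]
```

View pics/s3c.png

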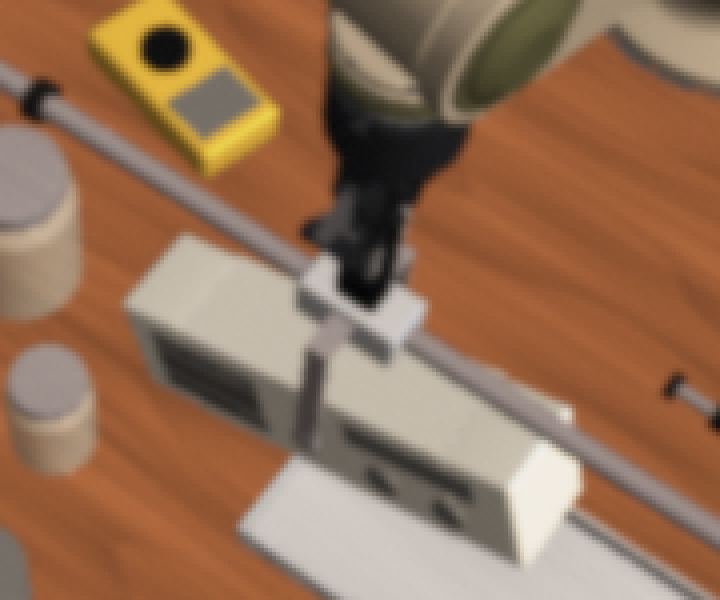

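The jar still stands and the shell is off it, with its -y end slightly down. The top face's shading changes with tilt (about 172 now), so I'll make the gauge adaptive.

```bash
cat >> h.py <<'E'
def tilt(s,py):
    g=cv2.cvtColor(s['img'],cv2.COLOR_RGB2GRAY)
    S=[tuple(int(round(v)) for v in proj(s,(RX+.02,py+a,.1765))) for a in(-.075,-.06,-.05,.05,.06,.075)]
    v=np.median([g[y,x] for x,y in S]); M=np.zeros((402,642),np.uint8)
    for x,y in S:
        if abs(int(g[y,x])-v)<15: cv2.floodFill(g.copy(),M,(x,y),0,18,18,4|cv2.FLOODFILL_FIXED_RANGE|cv2.FLOODFILL_MASK_ONLY|(255<<8))
    big=M[1:-1,1:-1]>0; cols=np.nonzero(big.any(0))[0]; P=[]
    for x in cols[3:-3]:
        y=np.nonzero(big[:,x])[0].max(); lo=float(g[y+1:y+4,x].min()); th=(v+lo)/2
        yy=y
        while g[yy+1,x]>th and yy<y+3: yy+=1
        P.append((x,yy+(float(g[yy,x])-th)/max(1.,float(g[yy,x])-float(g[yy+1,x]))))
    P=np.array(P,np.float32); best=None; rng=np.random.default_rng(0)
    for _ in range(300):
        a,b=P[rng.choice(len(P),2,False)]
        if abs(a[0]-b[0])<20: continue
        k=abs((P[:,1]-a[1])-(P[:,0]-a[0])*(b[1]-a[1])/(b[0]-a[0]))<.7
        if best is None or k.sum()>best.sum(): best=k
    P=P[best]; c=np.polyfit(P[:,0],P[:,1],1)
    def hit(x):
        p,d=ray(s,x,np.polyval(c,x)); return p+d*(RX+.035-p[0])/d[0]
    A,B=sorted((hit(P[:,0].min()),hit(P[:,0].max())),key=lambda q:q[1])
    return np.arctan2(A[2]-B[2],B[1]-A[1]),A,B,len(P)
def look():
    o=observe(); s=get_image('side'); t,A,B,n=tilt(s,o['position'][1]); th=np.cos(t)
    h=np.interp(o['position'][1],[A[1],B[1]],[A[2],B[2]])
    print('t=%.3f tilt=%.4f y=%.4f x=%.4f edgez=%.4f span=%.3f..%.3f n=%d f=%s'%(o['time_s'],t,o['position'][1],o['position'][0],h,A[1]-o['position'][1],B[1]-o['position'][1],n,o['ft_force'].round(1)))
    open('log.txt','a').write('%.4f %.5f %.5f\n'%(o['time_s'],t,o['position'][1]))
E
python3 - <<'E'
from h import *
import pickle
for f in ('d1.pkl','d2.pkl','d3.pkl'):
    p=pickle.load(open(f,'rb'));print(p[0]['time_s'],p[0]['position'][1],tilt(p[-1],-.118 if f!='d3.pkl' else p[0]['position'][1]))
E
L="from h import *
look()"
python3 -c "$L"
python3 -m inch '{"jaw":[0,0],"offset":[[0,0,0],[0,0,0]],"roll":[0,0]}' >/dev/null; python3 -c "$L"
python3 -m inch '{"jaw":[0,0],"offset":[[0,0,0],[0,0,0]],"roll":[0,0]}' >/dev/null; python3 -c "$L"
python3 -m inch '{"jaw":[0,0],"offset":[[0,0,0],[0,0,0]],"roll":[0,0]}' >/dev/null; python3 -c "$L"
python3 -m inch '{"jaw":[0,0],"offset":[[0,0,0],[0,0,0]],"roll":[0,0]}' >/dev/null; python3 -c "$L"
```

```text
2.1833 -0.12042611084631574 (np.float64(0.38116636330497244), array([ 0.592     , -0.2262144 ,  0.22231547]), array([0.592     , 0.0326593 , 0.11856774]), 76)
3.2833 -0.1184422439427439 (np.float64(0.3816047894484964), array([ 0.592     , -0.22619633,  0.22256733]), array([0.592     , 0.03264551, 0.11870064]), 76)
5.2 -0.006261285311356319 (np.float64(-0.2883118407059428), array([ 0.592     , -0.13898194,  0.1389217 ]), array([0.592     , 0.12567962, 0.21741376]), 84)
t=5.250 tilt=-0.2758 y=-0.0063 x=0.5564 edgez=0.1788 span=-0.133..0.132 n=84 f=[ 2.4  1.2 -2.8]
t=5.467 tilt=0.0015 y=-0.0063 x=0.5563 edgez=-0.0920 span=-0.035..0.322 n=101 f=[ 2.3  0.9 -2.5]
t=5.683 tilt=-0.0240 y=-0.0063 x=0.5563 edgez=0.1774 span=-0.129..0.155 n=87 f=[ 2.   0.8 -4. ]
t=5.900 tilt=0.1254 y=-0.0063 x=0.5563 edgez=0.1771 span=-0.123..0.154 n=85 f=[ 2.2  0.9 -2.8]
t=6.117 tilt=0.2477 y=-0.0063 x=0.5563 edgez=0.1778 span=-0.117..0.151 n=82 f=[ 1.8  0.6 -2.3]
```

```bash
cat >> h.py <<'E'
from scipy.optimize import least_squares
def fit(t0,fixw=None):
    d=np.loadtxt('log.txt'); d=d[d[:,0]>=t0]; t,y=d[:,0],d[:,1]
    f=lambda p:p[0]*np.cos(p[2]*(t-t0))+p[1]*np.sin(p[2]*(t-t0))+p[3]-y
    r=lambda p:np.r_[f(p),(p[2]-(fixw or 2.43))/(.02 if fixw else .2)*.01,p[3]/.008*.01]
    b=min((least_squares(r,[.1*np.cos(k),.1*np.sin(k),fixw or 2.43,0],loss='soft_l1',f_scale=.01) for k in(0,1.5,3,4.5)),key=lambda q:q.cost).x
    A=np.hypot(b[0],b[1]); tp=t0+(np.arctan2(b[1],b[0])%(2*np.pi))/b[2]; T=2*np.pi/b[2]
    print('amp %.4f w %.3f T %.3f off %.4f  max at %.3f %.3f %.3f min at %.3f %.3f %.3f'%(A,b[2],T,b[3],tp,tp+T,tp+2*T,tp+T/2,tp+1.5*T,tp+2.5*T),'res',f(b).round(3),'now',observe()['time_s'])
E
sed -i '/^5.46/d' log.txt
L="from h import *
look()"
python3 -m inch '{"jaw":[0,0],"offset":[[0,0,0],[0,0,0]],"roll":[0,0]}' >/dev/null; python3 -c "$L"
python3 -m inch '{"jaw":[0,0],"offset":[[0,0,0],[0,0,0]],"roll":[0,0]}' >/dev/null; python3 -c "$L"
python3 -m inch '{"jaw":[0,0],"offset":[[0,0,0],[0,0,0]],"roll":[0,0]}' >/dev/null; python3 -c "$L"
python3 -c "from h import *
fit(5.2)"
```

```text
t=6.333 tilt=0.3111 y=-0.0063 x=0.5563 edgez=0.1784 span=-0.114..0.150 n=80 f=[ 2.3  0.3 -2.9]
t=6.550 tilt=0.3030 y=-0.0063 x=0.5563 edgez=0.1784 span=-0.114..0.153 n=81 f=[ 1.8  0.3 -3.6]
t=6.767 tilt=0.2292 y=-0.0063 x=0.5563 edgez=0.1775 span=-0.117..0.151 n=81 f=[ 2.9  0.6 -1.9]
amp 0.3174 w 2.242 T 2.803 off 0.0005  max at 6.420 9.223 12.026 min at 7.822 10.625 13.428 res [ 0.001 -0.001  0.    -0.001  0.001  0.002 -0.002] now 6.8167
```

```bash
L="from h import *
look()"
python3 -m inch '{"jaw":[0,0,0,0,0,0,0,0,0,0,0,0,0,0,0,0,0],"offset":[[0,0,0],[0,0,0],[0,0,0],[0,0,0],[0,0,0],[0,0,0],[0,0,0],[0,-0.04,0],[0,-0.128,0],[0,-0.264,0],[0,-0.416,0],[0,-0.58,0],[0,-0.732,0],[0,-0.868,0],[0,-0.956,0],[0,-1,0],[0,-1,0]],"roll":[0,0,0,0,0,0,0,0,0,0,0,0,0,0,0,0,0]}' |grep -E 'pos|force'
python3 -c "$L"
python3 -m inch '{"jaw":[0,0],"offset":[[0,0,0],[0,0,0]],"roll":[0,0]}' >/dev/null; python3 -c "$L"
python3 -m inch '{"jaw":[0],"offset":[[0,0,0]],"roll":[0]}' >/dev/null; python3 -c "$L"
python3 -c "from h import *
fit(8.2,2.242)"
```

```text
position: [0.5568, 0.2467, 0.2733]
ft_force: [7.7, 0.5, -3.4]
t=8.233 tilt=-0.1271 y=0.2467 x=0.5568 edgez=0.1769 span=-0.136..0.144 n=103 f=[ 7.7  0.5 -3.4]
t=8.450 tilt=-0.0492 y=0.2461 x=0.5569 edgez=0.1765 span=-0.135..0.146 n=101 f=[ 3.8  0.5 -2.2]
t=8.583 tilt=0.0049 y=0.2459 x=0.5569 edgez=0.1763 span=-0.133..0.150 n=100 f=[ 2.7 -0.8 -1.5]
amp 0.1848 w 2.242 T 2.802 off -0.0000  max at 9.272 12.074 14.877 min at 10.673 13.475 16.278 res [ 0. -0.  0.] now 8.6333
```

```bash
L="from h import *
look()"
python3 -m inch '{"jaw":[0,0,0,0,0,0,0,0,0,0,0,0],"offset":[[0,0,0],[0,0,0],[0,0,0],[0,0.048,0],[0,0.148,0],[0,0.292,0],[0,0.456,0],[0,0.62,0],[0,0.764,0],[0,0.864,0],[0,0.912,0],[0,0.912,0]],"roll":[0,0,0,0,0,0,0,0,0,0,0,0]}' |grep -E 'pos|force'
python3 -c "$L"
python3 -m inch '{"jaw":[0,0],"offset":[[0,0,0],[0,0,0]],"roll":[0,0]}' >/dev/null; python3 -c "$L"
python3 -m inch '{"jaw":[0],"offset":[[0,0,0]],"roll":[0]}' >/dev/null; python3 -c "$L"
python3 -c "from h import *
fit(9.6,2.242)"
```

```text
position: [0.5565, 0.0154, 0.2733]
ft_force: [-4.6, 0.1, -0.8]
t=9.633 tilt=0.0627 y=0.0154 x=0.5565 edgez=0.1770 span=-0.129..0.153 n=89 f=[-4.6  0.1 -0.8]
t=9.850 tilt=0.0352 y=0.0174 x=0.5565 edgez=0.1772 span=-0.128..0.152 n=88 f=[ 0.1 -0.6 -1.8]
t=9.983 tilt=0.0167 y=0.0181 x=0.5565 edgez=0.1772 span=-0.128..0.151 n=89 f=[-0.3 -1.  -2.3]
amp 0.0738 w 2.242 T 2.803 off 0.0001  max at 12.182 14.984 17.787 min at 13.583 16.386 19.188 res [-0.001  0.001 -0.001] now 10.0333
```

```bash
L="from h import *
look()"
python3 -m inch '{"jaw":[0,0,0,0,0,0,0,0,0,0,0,0,0],"offset":[[0,0,0],[0,0,0],[0,0,0],[0,0,0],[0,0,0],[0,-0.032,0],[0,-0.104,0],[0,-0.204,0],[0,-0.32,0],[0,-0.42,0],[0,-0.492,0],[0,-0.524,0],[0,-0.524,0]],"roll":[0,0,0,0,0,0,0,0,0,0,0,0,0]}' |grep -E 'pos|force'
python3 -c "$L"
python3 -m inch '{"jaw":[0,0],"offset":[[0,0,0],[0,0,0]],"roll":[0,0]}' >/dev/null; python3 -c "$L"
python3 -m inch '{"jaw":[0,0],"offset":[[0,0,0],[0,0,0]],"roll":[0,0]}' >/dev/null
python3 - <<'E'
from h import *
import pickle
look(); fit(11,2.242)
o=observe(); s=get_image('side');t=get_image('top');w=get_image('wrist');pickle.dump((o,s,t,w),open('d4.pkl','wb'))
cv2.imwrite('pics/v4.png',np.vstack([np.hstack([s['img'][130:330,250:650]]),t['img'][130:330,130:520][:, :390] if 0 else cv2.resize(t['img'][170:240,180:320],(390,195))[:,:390] if 0 else cv2.resize(t['img'][170:240,180:320],(390,195))])[:,:,::-1] if 0 else np.vstack([s['img'][120:330,250:550],cv2.resize(t['img'][165:245,180:330],(300,160)),cv2.resize(w['img'],(300,188))])[:,:,::-1])
print(observe()['time_s'])
E
```

```text
position: [0.5567, 0.1516, 0.2733]
ft_force: [3.6, 0.7, -2.5]
t=11.117 tilt=-0.0100 y=0.1516 x=0.5567 edgez=0.1768 span=-0.131..0.150 n=95 f=[ 3.6  0.7 -2.5]
t=11.333 tilt=-0.0065 y=0.1508 x=0.5568 edgez=0.1769 span=-0.130..0.151 n=95 f=[ 2.   1.  -2.1]
t=11.550 tilt=-0.0003 y=0.1505 x=0.5567 edgez=0.1769 span=-0.130..0.151 n=95 f=[ 1.9  1.1 -2.3]
amp 0.0120 w 2.242 T 2.802 off 0.0000  max at 12.271 15.074 17.876 min at 13.672 16.475 19.277 res [-0.  0. -0.] now 11.6
11.75
```

View pics/v4.png

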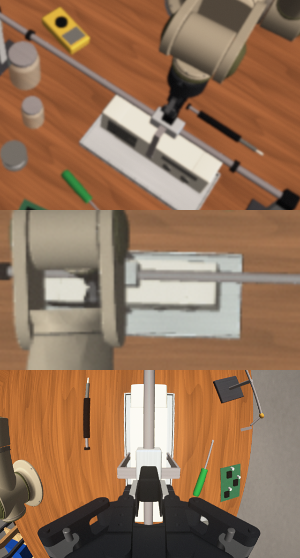

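The side view shows the shell over the tray with its ends inside the rim, and the jar standing at (25,65). I'll pin down the tray centre from the edges.

Run:
```python
from h import *
import pickle
D=pickle.load(open('d0.pkl','rb'));t=D['top']
o,s,t4,w=pickle.load(open('d4.pkl','rb'))
def cross(row,a,b,im): # subpixel saturation crossing
    S=im[row,:,0].astype(float)-im[row,:,2]
    for x in range(a,b):
        if (S[x]-35)*(S[x+1]-35)<=0 and S[x]!=S[x+1]: return x+(35-S[x])/(S[x+1]-S[x])
ys=[]
for r in (188,189,190,216,219,222,225):
    l=cross(r,194,206,t['img']);q=cross(r,294,306,t['img'])
    if l and q:
        L=plane(t,l,r,.022);Q=plane(t,q,r,.022);ys.append((L[1]+Q[1])/2);print(r,L.round(4),Q.round(4),ys[-1])
print(np.mean(ys))
# wrist/side now: tray corners in side image
S=s['img'][:,:,0].astype(int)-s['img'][:,:,2]
k=(S<25).astype(np.uint8); P=[proj(s,(.557+a,.142+b,.022)) for a,b in((-.075,-.175),(-.075,.175),(.075,.175),(.075,-.175))]
print('expected px for centre .142',np.round(P,1))
for r in (300,310,320): pass
# along line x=.557+.060 on z=.022: crossing saturation
for dx in (.055,.065):
    pts=[(y,S[tuple(int(round(v)) for v in proj(s,(.557+dx,y,.022))[::-1])]) for y in np.r_[np.arange(-.05,-.015,.003),np.arange(.3,.335,.003)]]
    print(dx,[(round(float(a),3),int(b)) for a,b in pts])
```

```text
188 [0.6189 0.316  0.022 ] [ 0.6274 -0.0338  0.022 ] 0.14111595667993712
189 [0.6153 0.3175 0.022 ] [ 0.6238 -0.0339  0.022 ] 0.14180342410496286
190 [0.6117 0.3173 0.022 ] [ 0.6202 -0.0335  0.022 ] 0.14189260500202822
219 [0.5085 0.3169 0.022 ] [ 0.5168 -0.0332  0.022 ] 0.14185742452838102
222 [0.4979 0.3186 0.022 ] [ 0.5063 -0.0333  0.022 ] 0.1426453379754625
225 [0.4874 0.3184 0.022 ] [ 0.4957 -0.0335  0.022 ] 0.1424404905336838
0.1419592064707426
expected px for centre .142 [[359.7 220.9]
 [469.9 292.3]
 [441.6 338.5]
 [328.6 260.3]]
0.055 [(-0.05, 103), (-0.047, 102), (-0.044, 103), (-0.041, 103), (-0.038, 101), (-0.035, 100), (-0.032, 63), (-0.029, 16), (-0.026, 10), (-0.023, 11), (-0.02, 12), (-0.017, 12), (0.3, 12), (0.303, 13), (0.306, 11), (0.309, 12), (0.312, 12), (0.315, 14), (0.318, 28), (0.321, 67), (0.324, 100), (0.327, 101), (0.33, 103), (0.333, 103)]
0.065 [(-0.05, 101), (-0.047, 102), (-0.044, 102), (-0.041, 101), (-0.038, 99), (-0.035, 93), (-0.032, 47), (-0.029, 20), (-0.026, 10), (-0.023, 12), (-0.02, 13), (-0.017, 13), (0.3, 12), (0.303, 11), (0.306, 12), (0.309, 12), (0.312, 12), (0.315, 13), (0.318, 35), (0.321, 60), (0.324, 95), (0.327, 100), (0.33, 100), (0.333, 100)]
```

```bash
L="from h import *
look()"
python3 -m inch '{"jaw":[0,0,0,0,0,0,0,0],"offset":[[0,0,0],[0,0,0],[0,0,0],[0,0,0],[0,0,0],[0,0.032,0],[0,0.064,0],[0,0.064,0]],"roll":[0,0,0,0,0,0,0,0]}' |grep -E 'pos|force'
python3 -c "$L"
python3 -m inch '{"jaw":[0,0,0],"offset":[[0,0,0],[0,0,0],[0,0,0]],"roll":[0,0,0]}' >/dev/null; python3 -c "$L"
python3 -m inch '{"jaw":[0,0,0],"offset":[[0,0,0],[0,0,0],[0,0,0]],"roll":[0,0,0]}' >/dev/null; python3 -c "$L"
python3 -m inch '{"jaw":[0],"offset":[[0,0,0]],"roll":[0]}' >/dev/null; python3 -c "$L"
python3 -c "from h import *
fit(12.4,2.242)"
```

```text
position: [0.5567, 0.1328, 0.2733]
ft_force: [1.2, -1.1, -2.4]
t=12.417 tilt=0.0047 y=0.1328 x=0.5567 edgez=0.1770 span=-0.130..0.151 n=94 f=[ 1.2 -1.1 -2.4]
t=12.717 tilt=0.0052 y=0.1333 x=0.5567 edgez=0.1770 span=-0.130..0.148 n=94 f=[ 1.6 -1.6 -1.7]
t=13.017 tilt=0.0030 y=0.1334 x=0.5567 edgez=0.1770 span=-0.131..0.151 n=95 f=[ 1.6  0.  -1. ]
t=13.150 tilt=0.0020 y=0.1335 x=0.5567 edgez=0.1770 span=-0.131..0.150 n=95 f=[ 1.1 -0.8 -2.7]
amp 0.0052 w 2.242 T 2.802 off 0.0000  max at 12.614 15.417 18.219 min at 14.016 16.818 19.621 res [ 0. -0.  0. -0.] now 13.2
```

```bash
L="from h import *
look()"
python3 -m inch '{"jaw":[0,0,0,0,0,0,0,0,0,0,0,0],"offset":[[0,0,0],[0,0,0],[0,0,0],[0,0,0],[0,0,0],[0,0,0],[0,0,0],[0,0,0],[0,-0.019,0],[0,-0.038,0],[0,-0.038,0],[0,-0.038,0]],"roll":[0,0,0,0,0,0,0,0,0,0,0,0]}' |grep -E 'pos|force'
python3 -c "$L"
python3 -m inch '{"jaw":[0,0,0,0,0],"offset":[[0,0,0],[0,0,0],[0,0,0],[0,0,0],[0,0,0]],"roll":[0,0,0,0,0]}' >/dev/null; python3 -c "$L"
python3 -m inch '{"jaw":[0,0,0,0,0],"offset":[[0,0,0],[0,0,0],[0,0,0],[0,0,0],[0,0,0]],"roll":[0,0,0,0,0]}' >/dev/null; python3 -c "$L"
python3 -m inch '{"jaw":[0,0,0,0,0],"offset":[[0,0,0],[0,0,0],[0,0,0],[0,0,0],[0,0,0]],"roll":[0,0,0,0,0]}' >/dev/null; python3 -c "$L"
python3 -m inch '{"jaw":[0,0,0,0,0],"offset":[[0,0,0],[0,0,0],[0,0,0],[0,0,0],[0,0,0]],"roll":[0,0,0,0,0]}' >/dev/null; python3 -c "$L"
python3 -m inch '{"jaw":[0,0,0,0,0],"offset":[[0,0,0],[0,0,0],[0,0,0],[0,0,0],[0,0,0]],"roll":[0,0,0,0,0]}' >/dev/null; python3 -c "$L"
python3 -c "from h import *
fit(14.15,2.242)"
```

```text
position: [0.5567, 0.1436, 0.2733]
ft_force: [2.4, 0.7, -2.4]
t=14.200 tilt=0.0047 y=0.1436 x=0.5567 edgez=0.1770 span=-0.132..0.151 n=96 f=[ 2.4  0.7 -2.4]
t=14.667 tilt=0.0018 y=0.1434 x=0.5567 edgez=0.1769 span=-0.132..0.151 n=95 f=[ 1.   1.2 -1.7]
t=15.133 tilt=-0.0022 y=0.1434 x=0.5567 edgez=0.1768 span=-0.132..0.151 n=95 f=[ 1.7  1.4 -2.9]
t=15.600 tilt=-0.0007 y=0.1434 x=0.5567 edgez=0.1767 span=-0.132..0.148 n=94 f=[ 2.3 -0.1 -1.9]
t=16.067 tilt=0.0033 y=0.1434 x=0.5567 edgez=0.1769 span=-0.132..0.148 n=94 f=[ 1.8  0.6 -2.1]
t=16.533 tilt=0.0049 y=0.1434 x=0.5567 edgez=0.1769 span=-0.132..0.148 n=94 f=[ 1.9  0.5 -2.6]
amp 0.0037 w 2.242 T 2.802 off 0.0016  max at 16.672 19.474 22.277 min at 18.073 20.876 23.678 res [-0.    -0.001  0.    -0.    -0.001  0.   ] now 16.5833
```

```bash
L="from h import *
look()"
python3 -m inch '{"jaw":[0,0,0,0,0,0,0,0,0,0,0,0,0,0,0,0,0,0],"offset":[[0,0,0],[0,0,0],[0,0,0],[0,0,0],[0,0,0],[0,0,0],[0,0,0],[0,0,0],[0,0,0],[0,0,0],[0,0,0],[0,0,0],[0,0,0],[0,0,0],[0,0,0],[0,0,0],[0,0,0],[0,0,0]],"roll":[0,0,0,0,0,0,0,0,0,0,0,0,0,0,0,0,0,0]}' >/dev/null; python3 -c "$L"
python3 -m inch '{"jaw":[0,0,0,0,0,0,0,0,0,0,0,0,0,0,0,0,0,0],"offset":[[0,0,0],[0,0,0],[0,0,0],[0,0,0],[0,0,0],[0,0,0],[0,0,0],[0,0,0],[0,0,0],[0,0,0],[0,0,0],[0,0,0],[0,0,0],[0,0,0],[0,0,0],[0,0,0],[0,0,0],[0,0,0]],"roll":[0,0,0,0,0,0,0,0,0,0,0,0,0,0,0,0,0,0]}' >/dev/null; python3 -c "$L"
python3 -m inch '{"jaw":[0,0,0,0,0,0,0,0,0,0,0,0,0,0,0,0,0,0],"offset":[[0,0,0],[0,0,0],[0,0,0],[0,0,0],[0,0,0],[0,0,0],[0,0,0],[0,0,0],[0,0,0],[0,0,0],[0,0,0],[0,0,0],[0,0,0],[0,0,0],[0,0,0],[0,0,0],[0,0,0],[0,0,0]],"roll":[0,0,0,0,0,0,0,0,0,0,0,0,0,0,0,0,0,0]}' >/dev/null; python3 -c "$L"
python3 -m inch '{"jaw":[0.3,0.5,0.7,0.9,1,1,1,1,1,1,1,1],"offset":[[0,0,0],[0,0,0],[0,0,0],[0,0,0],[0,0,0],[0,0,0],[0,0,0],[0,0,0],[0,0,0],[0,0,0],[0,0,0],[0,0,0]],"roll":[0,0,0,0,0,0,0,0,0,0,0,0]}' |grep -E 'pos|force|width'; python3 -c "$L"
```

```text
t=18.083 tilt=-0.0023 y=0.1434 x=0.5567 edgez=0.1768 span=-0.132..0.151 n=95 f=[ 1.1  0.5 -1.6]
t=19.633 tilt=0.0039 y=0.1434 x=0.5567 edgez=0.1770 span=-0.132..0.151 n=95 f=[ 2.3  0.1 -2.9]
t=21.183 tilt=0.0004 y=0.1434 x=0.5567 edgez=0.1768 span=-0.132..0.148 n=94 f=[ 2.   1.  -2.7]
position: [0.5567, 0.1434, 0.2733]
ft_force: [-0.1, -0.0, 0.1]
grip_width: 0.0857
t=22.233 tilt=0.0052 y=0.1434 x=0.5567 edgez=0.1769 span=-0.132..0.148 n=94 f=[-0.1 -0.   0.1]
```

Released, with no contact force left. Now I'll lift clear straight up and do a final check.

```bash
L="from h import *
look()"
python3 -m inch '{"jaw":[1,1,1,1,1,1,1,1,1,1,1,1],"offset":[[0,0,-0.04],[0,0,-0.1],[0,0,-0.18],[0,0,-0.28],[0,0,-0.38],[0,0,-0.45],[0,0,-0.5],[0,0,-0.5],[0,0,-0.5],[0,0,-0.5],[0,0,-0.5],[0,0,-0.5]],"roll":[0,0,0,0,0,0,0,0,0,0,0,0]}' |grep -E 'pos|force'; python3 -c "$L"
python3 -m inch '{"jaw":[1,1,1,1,1,1,1,1,1,1,1,1],"offset":[[0,0,0],[0,0,0],[0,0,0],[0,0,0],[0,0,0],[0,0,0],[0,0,0],[0,0,0],[0,0,0],[0,0,0],[0,0,0],[0,0,0]],"roll":[0,0,0,0,0,0,0,0,0,0,0,0]}' >/dev/null
python3 - <<'E'
from h import *
look()
s=snap('side','s5');o=observe();w=snap('wrist','w5')
g=w['img'].max(2)
def P(u,v,z):
    p,r=wray(o,w,u,v);return p+r*(z-p[2])/r[2]
m=(g<75).astype(np.uint8);m[:,:285]=0;m[:,350:]=0;m[:100]=0;m[290:]=0
n,l,st,c=cv2.connectedComponentsWithStats(m)
for i in range(1,n):
    if 150<st[i,4]<4000:x,y,ww,h,_=st[i];print(st[i],P(x+ww/2,y,.316),P(x+ww/2,y+h,.316))
cv2.imwrite('pics/v5.png',np.hstack([s['img'][60:360,150:550],cv2.resize(w['img'],(400,300))])[:,:,::-1])
E
```

```text
position: [0.5558, 0.1432, 0.3974]
ft_force: [-0.6, -0.7, -0.5]
t=23.283 tilt=0.0007 y=0.1432 x=0.5558 edgez=0.1768 span=-0.131..0.151 n=95 f=[-0.6 -0.7 -0.5]
t=24.333 tilt=0.0024 y=0.1432 x=0.5559 edgez=0.1768 span=-0.131..0.149 n=94 f=[-0.3  0.4  0.2]
[306 172  24  38 857] [0.55783018 0.16321224 0.316     ] [0.55802341 0.12922825 0.316     ]
```

View pics/v5.png

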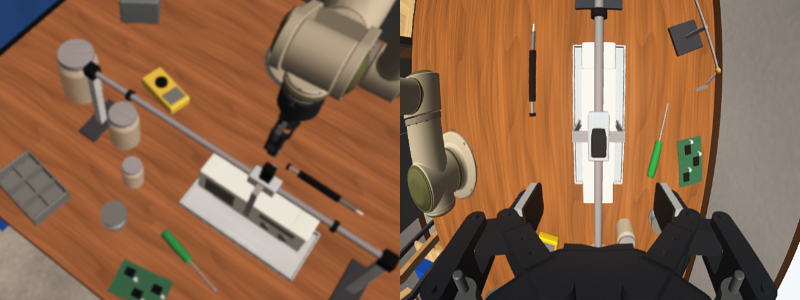

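```bash
python3 -c "from rig import *
print(close_job())"
```

```text
the job is handed in; nothing more can be done
None
```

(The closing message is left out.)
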